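# Draw a telescoping magnet sweeper to its second stop and take it up

## Robot

A 6-joint arm with a two-finger parallel gripper is mounted at the origin on the work surface; the furniture and walls round the work are solid. World frame = base frame: x ahead of the robot, y to its left, z up, the work surface at z = 0. Lengths are in m, angles in rad, forces in N, time in s.
With the tool pointing down it reaches from about 0.35 to 0.975 m from the base axis. Payload 4.9 kg.
Tool frame: the origin (TCP) lies between the finger pads, 19 mm behind the fingertips; this is the grasp point; z points along the fingers, y is the direction in which the jaws open and shut (so a half turn about z gives the same grasp; the last joint's range is limited). The gripper opens to 85 mm and grips with 20 to 120 N. Pads are 22 mm wide; open, the fingers measure 114 mm over their backs; the gripper's body (76 mm by 85 mm) begins 54 mm behind the grasp point. The pads swing forward as they close: fully open they stand 13 mm farther back than shut.
Start: joints at [-1.388, 0.053, 1.613, -0, 1.476, -0.119], TCP at [0.186, -0.597, 0.25] pointing down, gripper open.
Joint ranges: [-3.01, 3.01], [-1.01, 2.22], [0.06, 2.58], [-1.02, 4.17], [0.09, 2.62], [-3.14, 3.14]. Speed limits (rad/s): [2.57, 2.57, 3.14, 3.14, 3.14, 3.14].

## Interface

Orientations are given as a unit quaternion [w, x, y, z].
In Python, from plant import state, grab_frame, camera_params, job_done, boxes_of gives the robot as it stands.
- The arm moves only by the tool step_arm, never from a script. Its argument "steps" is a list of rows, each a list of 4 numbers: the shift along the tool's x, y, z in mm, then the turn about the tool's z in degrees. A call has 1 to 8 rows; each row shifts and turns the pose as measured when the row begins, along the tool's axes as they then stand; what a row does not reach is not made up. A row lasts 1/10 s, in which the tool goes at most 50 mm and 8.59 degrees, less where a joint would pass 70% of its speed; a pose out of reach is approached as far as the arm can. A call is refused whole if a number of a shift passes 50 or a number of a turn 8.59, either way. A call with a gripper value outside its range is refused whole. "claw" is the opening in per cent of the stroke, from 0 (shut) to 100 (fully open), set as the call begins (left out, the last holds). The fingers move at their own pace and stop on an object; the grip force is fixed at half the most. Time passes only in rows, so rows that do not move let the fingers close. It gives the time, the measured TCP pose, the force and the opening at its end, in the units of the state.
- state(): the state, without advancing time (a new reading comes with each control period).
- grab_frame(name): name is "scene" or "top" or "wrist"; returns (picture, depth): 400x640x3 uint8, red, green, blue; 400x640 float32, m along the optical axis (not along the pixel's ray), 0 where there is no reading.
- camera_params(name): a dict with "mtx" (3x3 intrinsics, pixels), "extrinsics" (4x4, takes a point from camera to world coordinates); the wrist camera has in their place "T_tool_cam" (4x4, takes a point from camera to tool coordinates, whose origin is the TCP and whose axes are the flange's). Camera axes: x right, y down, z forward; pixel columns grow to the right and rows downward; lengths in m; the calibration is good to about 2 mm. A picture is of the moment at which its call begins: read the wrist's pose just before it. camera_params takes no time and is no camera call.
- job_done(): hands the job in, once; it reports no verdict.
Trained networks look in the newest picture that a camera, given by its name, has taken for a name from the list of things; names that differ only in an ending like _2 or _b are one class to them, and where a whole thing is asked for, a point or a joint stands for the part that bears it (a point fixed in the world has none). Each returns a list of dicts, best first, with "p" (0 to 1); they miss things now and then, are a little off and sometimes report something else, mostly with a low value. They report only what shows in the picture. A call takes as long as a camera call.
- boxes_of(camera, label): "box" ([left, top, width, height] in pixels, round what is visible of it).
The state is a dict: "time": time; "joint_pos": joint angles; "joint_vel": joint speeds; "joint_efforts": joint torques, N m; "tool_pos": TCP position; "tool_rot": TCP orientation; "contact_force": force on the tool from outside, world axes, zero at the start; "ft_torque": the same for the moment, N m; "gripper_width": opening from 0.0 (shut) to 1.0 (fully open).
Only numpy, scipy, OpenCV 4.12 (cv2) and the standard library are available. Lean on these libraries where they do the work, as an engineer would, in place of code of your own. Each camera call takes 0.05 s, during which the arm holds its last target. There are 200 camera calls.

## Task

Get the telescoping magnet sweeper ready to pick up dropped screws: as it lies in its cradle, slide the small guard on its handle fully back off the release button, press the button so that the tube springs free, pull the magnet bar out past the first click to the second stop where it locks, and slide the guard fully shut over the button again so that it cannot collapse in use. Then lift the sweeper by its handle out of the cradle and finish holding it there, level, still locked at its second stop and at least 6 cm above the cradle's seat; do not put it down, and do not push the wood and the glue bottle about.

Things in the scene. Friction and masses are not known exactly. Their poses are not given: they have to be found in the camera images.
- cradle: Plywood cradle screwed to the saw's wing; place and yaw vary. Base plate 190 x 76 x 8 mm, two U-shaped saddles 12 mm thick along x, centred at x = -62 and +66 mm, 59 mm wide; slot 31 mm wide, open upwards, seat 45 mm and cheeks 61 mm high. Between them the handle is free on all sides (116 mm long, 37 mm of air below). Origin: centre of its underside; x towards the magnet bar, z up.
- sweeper: The loose sweeper, about 0.45 kg, lying in the cradle, axes along the cradle's. Black handle x -80..80, 28 mm wide (y), 30 mm high. Grey pommel x -90..-76 and nose collar x 78..90 mm, 36 mm square, stand outside the saddles and take the pull (5 to 8 mm play along x). Tube 16 mm thick, axis z = 15 mm, leaves the nose along +x. Origin: middle of the handle's underside, 45 mm above the table.
- handle_grip (a point): Where to lift: middle of the handle at x = 36 mm of the sweeper, ahead of the guard and behind the front saddle, 60 mm above the table in the cradle; close the fingers across the 28 mm width (sweeper's y). Near the centre of mass with the tube out.
- sweeper_tube (a joint): Tube drawn out (m). 0 home, locked. Springs out to 0.011-0.014 when the button is pressed, and is then free with the button let go. First stop 0.045: a click, 3 to 5 N pulls on past it, no way back in. Second stop 0.090: locks by itself, hard end 0.091. Between stops 2 to 3 N. One dark band comes out of the nose at the first stop, a pair at the second.
- sweeper_guard (a joint): How far the guard is slid open (m): 0 shut over the button, 0.044 fully open, towards the pommel (the sweeper's -x). Starts shut or up to 0.012 short of it. Needs about 2 N and stays where it is left.
- sweeper_release (a joint): Tilt of the release button (rad): 0 up (pawl in a notch), 0.17 pressed fully down; about 0.12 while the pawl rides on the tube between stops. Springs back up when let go.
- magnet (a point): Centre of the magnet bar, a steel bar across the end of the tube: 18 mm thick along the tube (x), 84 mm long across it (y), 22 mm high; centre 60 mm above the table in the cradle, at x = 145 mm of the sweeper with the tube home, which leaves 40 mm of bare tube between nose and bar to pinch across (close along y, 24 mm behind this point).
- guard_fin (a point): Middle of the top of the upright fin on the sheet-steel guard, 102 mm above the table in the cradle; x = -6 mm of the sweeper when shut, -50 mm when open. The fin is 8 mm thick along x, 24 mm wide, 12 mm high above the guard's flat top (89 mm above the table); the guard is 40 mm long, 28 mm wide, the fin at its middle.
- button (a point): Middle of the top of the release button, a grey ribbed thumb pad 26 mm long (x -23..3 mm of the sweeper), 18 mm wide, 83 mm above the table in the cradle, 8 mm proud of the handle; under the guard while that is shut. Pressed straight down here it goes 4 mm and takes about 6 N.
- glue_bottle: Bystander: yellow glue bottle, 50 mm across, 106 mm high, standing beside the work. Origin: centre of its foot.
- offcut_9: Bystander: loose wood offcut 82 x 91 x 22 mm lying on the wing. Origin: centre of its underside.
- offcut_11: Bystander: loose wood offcut 39 x 112 x 22 mm lying on the wing. Origin: centre of its underside.

How it is judged:
By the outcome, as a careful person would: the job done as asked, in the order asked, and still so for the second after the job is handed in, while the arm keeps its last pose, push and grip.
It also fails if it takes over 67 s, if anything falls off the work surface, if the arm or the gripper's body presses on something with over 40 N, if the wrist force passes 120 N, or if a joint passes its speed limit or range.

## Working session

There is one attempt and no reset: what is moved stays moved. The work goes in short steps, Python scripts to look and compute and a tool call to move; the robot and the scene stay as the last step left them, time stands still between calls to the robot, and variables do not carry over. Pictures are saved under pics/ and viewed, about 8 in all and at most 12, crops included, and the job is handed in when it is done.

Besides the shell and the picture viewer there is one more tool, called by a JSON object that holds its "name" and its "arguments", one argument or row to a line. step_arm: Moves the arm, as the interface text tells. Its arguments: {"type":"object","properties":{"steps":{"type":"array"},"claw":{"type":"number"}},"required":["steps"]}

```bash
mkdir -p pics; ls; cat > h.py <<'E'
import numpy as np, cv2
from plant import state, grab_frame, camera_params, job_done, boxes_of
from scipy.spatial.transform import Rotation as R
def Tcam(name,s=None):
    c=camera_params(name)
    if 'extrinsics' in c: return np.array(c['mtx']),np.array(c['extrinsics'])
    s=s or state(); T=np.eye(4); q=s['tool_rot']; T[:3,:3]=R.from_quat([q[1],q[2],q[3],q[0]]).as_matrix(); T[:3,3]=s['tool_pos']
    return np.array(c['mtx']),T@np.array(c['T_tool_cam'])
def cloud(K,T,d):
    v,u=np.indices(d.shape); P=np.stack([(u-K[0,2])/K[0,0]*d,(v-K[1,2])/K[1,1]*d,d],-1)
    W=P@T[:3,:3].T+T[:3,3]; W[d<=0]=np.nan; return W
def save(n,img): cv2.imwrite('pics/'+n+'.png',img[:,:,::-1])
E
python3 - <<'E'
from h import *
s=state();print(s['time'],s['tool_pos'],s['tool_rot'])
out=[]
for n in ['top','scene']:
    im,d=grab_frame(n); K,T=Tcam(n); W=cloud(K,T,d); np.savez('/tmp/'+n,im=im,d=d,W=W)
    print(n,T[:3,3].round(3),K[0,0])
    for l in ['cradle','sweeper','magnet','guard_fin','glue_bottle','offcut_9','offcut_11','handle_grip','button']:
        for b in boxes_of(n,l)[:2]:
            x,y,w,h=b['box']; c=W[int(y+h/2),int(x+w/2)]
            print(n,l,round(b['p'],2),np.round(b['box']),c.round(3))
    out.append(im)
save('top',out[0]);save('scene',out[1])
E
```

```text
pics
0.0 [ 0.18566851 -0.59616707  0.24876225] [-1.03366403e-03  9.88634509e-01  1.50335418e-01 -3.69917438e-05]
top [0.388 0.155 1.043] 446.4197177519809
top cradle 0.88 [326. 226.  89.  58.] [0.457 0.089 0.078]
top sweeper 0.74 [302. 230. 110.  58.] [0.449 0.115 0.075]
top magnet 0.66 [298. 251.  36.  36.] [0.428 0.204 0.067]
top guard_fin 0.68 [369. 241.  20.  16.] [0.466 0.071 0.09 ]
top glue_bottle 0.89 [341. 154.  18.  31.] [0.645 0.124 0.083]
top offcut_9 0.64 [248. 126.  46.  27.] [0.739 0.312 0.022]
top offcut_9 0.57 [305. 253.  25.  35.] [0.426 0.203 0.059]
top offcut_11 0.64 [248. 126.  46.  27.] [0.739 0.312 0.022]
top offcut_11 0.57 [305. 253.  25.  35.] [0.426 0.203 0.059]
top handle_grip 0.73 [300. 230. 118.  63.] [0.443 0.113 0.071]
scene [0.231 0.711 0.66 ] 475.6108454298467
scene cradle 0.79 [370. 175.  54.  80.] [0.443 0.132 0.073]
scene sweeper 0.75 [353. 163.  62. 108.] [0.459 0.15  0.074]
scene magnet 0.77 [356. 230.  51.  41.] [0.429 0.219 0.071]
scene guard_fin 0.54 [393. 179.  19.  16.] [0.464 0.073 0.088]
scene glue_bottle 0.78 [285. 157.  29.  51.] [0.646 0.143 0.062]
scene offcut_9 0.61 [273. 204.  24.  36.] [0.633 0.213 0.021]
scene offcut_11 0.61 [273. 204.  24.  36.] [0.633 0.213 0.021]
scene handle_grip 0.66 [355. 165.  63. 104.] [0.457 0.147 0.075]
```

```bash
python3 - <<'E'
from h import *
a=np.load('/tmp/top.npz');W=a['W'];im=a['im']
# yaw & centre from handle top (z 0.07-0.08) points, and base plate z~8mm
m=(abs(W[...,0]-.45)<.12)&(abs(W[...,1]-.1)<.16)
for lo,hi in [(.055,.08),(.004,.012),(.083,.11)]:
    P=W[m&(W[...,2]>lo)&(W[...,2]<hi)]
    r=cv2.minAreaRect(P[:,:2].astype(np.float32)); print(lo,len(P),r,np.median(P,0))
c=cv2.resize(np.concatenate([im[100:310,200:460]]),None,fx=3,fy=2.857,interpolation=cv2.INTER_CUBIC)
save('topc',c)
E
```

```text
0.055 1524 ((0.45604196190834045, 0.11202908307313919), (0.08394940942525864, 0.2459724098443985), 13.784085273742676) [0.45366329 0.13667747 0.07299052]
0.004 1352 ((0.4521581530570984, 0.10118293017148972), (0.31190934777259827, 0.23584270477294922), 88.7369613647461) [0.45624802 0.07874808 0.00804424]
0.083 250 ((0.4589405655860901, 0.1055266261100769), (0.02778342179954052, 0.11980139464139938), 14.306792259216309) [0.46835863 0.06736913 0.08977177]
```

View pics/topc.png

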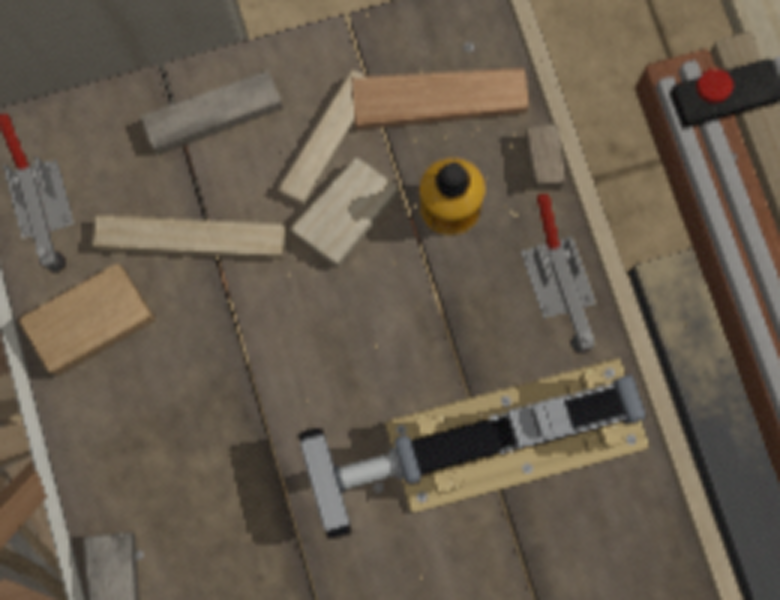

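View pics/scene.png

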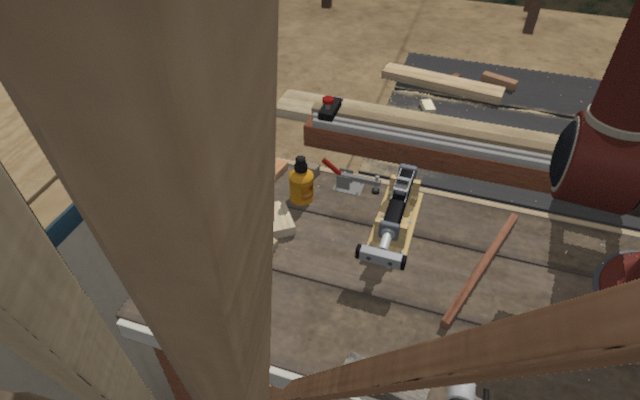

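Both pictures agree: the magnet is at the +y end (top crop ≈ (325,480)), the guard at (540,420) and the pommel at (628,400). The bottle and the wood lie well to the +x side. Next I check heights along the path.

```bash
python3 - <<'E'
from h import *
P=np.concatenate([np.load(f'/tmp/{n}.npz')['W'].reshape(-1,3) for n in ['top','scene']]);P=P[~np.isnan(P).any(1)]
print('max height mm per 0.1 cell; rows x 0.1.., cols y -0.7..')
for x in np.arange(0,.9,.1):
    print(f'{x:.1f}',[int(1000*Q[:,2].max()) if len(Q:=P[(P[:,0]>=x)&(P[:,0]<x+.1)&(P[:,1]>=y)&(P[:,1]<y+.1)]) else -1 for y in np.arange(-.7,.5,.1)])
# handle/sweeper fits
W=np.load('/tmp/top.npz')['W'].reshape(-1,3); W=W[~np.isnan(W).any(1)]
phi=np.deg2rad(103.9);u=np.array([np.cos(phi),np.sin(phi)]);v=np.array([-u[1],u[0]])
c=np.array([.4637,.081]);L=(W[:,:2]-c)@np.c_[u,v]
for nm,m in {'fin':W[:,2]>.095,'guard':(W[:,2]>.085),'mag':(W[:,2]>.05)&(L[:,0]>.12),'pom':(W[:,2]>.066)&(L[:,0]<-.07)}.items():
    m=m&(abs(L[:,1])<.06)&(L[:,0]>-.1)&(L[:,0]<.2); q=L[m]*1000
    print(nm,len(q),np.percentile(q,[2,50,98],axis=0).round(1).tolist(),W[m][:,2].max())
m=(W[:,2]>.06)&(W[:,2]<.08)&(abs(L[:,1])<.03)&(L[:,0]>-.085)&(L[:,0]<.085)
for a in range(-80,80,20):
    q=L[m&(L[:,0]*1000>a)&(L[:,0]*1000<a+20)]*1000; print(a,np.percentile(q[:,1],[3,50,97]).round(1))
E
```

```text
max height mm per 0.1 cell; rows x 0.1.., cols y -0.7..
0.0 [-1, -1, -1, -1, -1, 3, 61, 65, 2, 2, -1, -230]
0.1 [-1, -1, 9, 40, 79, 80, 25, 399, 267, 4, 11, 29]
0.2 [3, 3, 6, 33, 79, 79, 313, 460, 271, 33, 40, 371]
0.3 [5, 5, 6, 34, 78, 79, 24, 6, 18, 74, 23, 277]
0.4 [2, 29, 32, 32, 76, 80, 82, 104, 83, 74, 7, 87]
0.5 [1, 28, 31, 22, 35, 79, 79, 80, 5, 6, 30, 31]
0.6 [1, 23, 30, 17, 32, 78, 97, 66, 111, 27, 29, 48]
0.7 [1, 5, 30, 4, 32, 99, 126, 30, 25, 29, 26, 201]
0.8 [-769, -769, -1, -1, 32, 33, 31, 4, 5, 205, 210, 212]
fin 50 [[-19.6, -12.4], [-14.9, -1.6], [-10.9, 9.3]] 0.1048735372716556
guard 245 [[-34.5, -14.9], [-14.3, -1.3], [3.6, 11.8]] 0.1048735372716556
mag 395 [[122.4, -39.4], [143.6, 0.4], [154.0, 39.8]] 0.07473856445204807
pom 150 [[-89.8, -18.1], [-80.3, -1.6], [-70.4, 14.8]] 0.08269352995285939
-80 [-26.9  -1.2  23. ]
-60 [-14.9  -1.7  11.7]
-40 [-14.2   2.6  12.5]
-20 [12.2 12.3 13. ]
0 [-14.6  -0.8  12.5]
20 [-14.6  -0.8  12.6]
40 [-20.9  -0.6  21.1]
60 [-26.1   0.5  23.9]
```

```bash
python3 - <<'E'
from h import *
for n in ['top','scene']:
    W=np.load(f'/tmp/{n}.npz')['W']
    m=(W[...,2]>.12)&(W[...,0]<.42)&(W[...,1]>-.4)&(W[...,1]<.5)
    v,u=np.where(m); print(n,m.sum())
    if m.sum(): 
        Q=W[m]; print(u.min(),u.max(),v.min(),v.max(),Q.min(0),Q.max(0))
        for z in np.arange(.12,.5,.06):
            q=Q[(Q[:,2]>z)&(Q[:,2]<z+.06)]
            if len(q): print(round(z,2),len(q),q.min(0).round(3),q.max(0).round(3))
E
```

```text
top 4135
101 454 294 399 [ 0.20339672 -0.02812347  0.12019753] [0.38199458 0.49999713 0.37788979]
0.12 355 [0.331 0.459 0.12 ] [0.382 0.5   0.18 ]
0.18 570 [ 0.223 -0.021  0.18 ] [0.35 0.5  0.24]
0.24 2131 [ 0.203 -0.028  0.24 ] [0.319 0.5   0.3  ]
0.3 990 [ 0.217 -0.005  0.3  ] [0.288 0.5   0.36 ]
0.36 89 [0.229 0.011 0.36 ] [0.252 0.5   0.378]
scene 12745
321 639 0 399 [ 0.11409203 -0.00962053  0.12011093] [0.3797495  0.49998982 0.46098355]
0.12 619 [0.316 0.471 0.12 ] [0.38 0.5  0.18]
0.18 2546 [0.114 0.02  0.18 ] [0.348 0.5   0.24 ]
0.24 4847 [ 0.131 -0.01   0.24 ] [0.317 0.5   0.3  ]
0.3 2548 [0.159 0.022 0.3  ] [0.286 0.5   0.36 ]
0.36 1684 [0.183 0.027 0.36 ] [0.232 0.074 0.42 ]
0.42 501 [0.209 0.026 0.42 ] [0.232 0.065 0.461]
```

View pics/top.png

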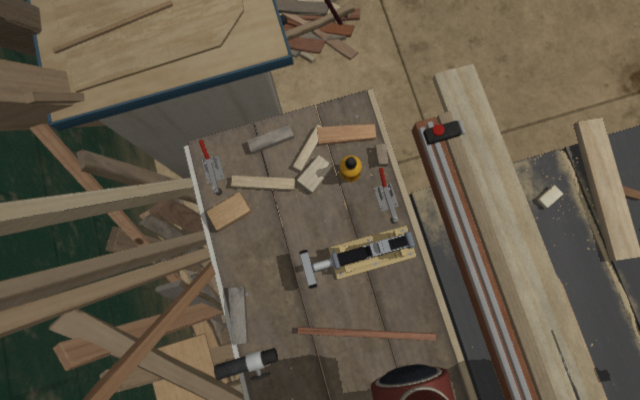

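The red cylinder at top-image (410,385) is the robot's own shoulder. The path at z = 0.25 is clear, so I move over the guard.

{"name": "step_arm", "arguments": {
  "steps": [
    [29, -34, 0, 0],
    [29, -34, 0, 0],
    [29, -34, 0, 0],
    [29, -34, 0, 0],
    [29, -34, 0, 0],
    [29, -34, 0, 0],
    [29, -34, 0, 0],
    [29, -34, 0, 0]
  ]
}}

```text
time: 1.8
tool_pos: [0.329, -0.2614, 0.2492]
tool_rot: [0.001, 0.989, 0.145, 0.001]
contact_force: [0.8, -0.3, -0.3]
gripper_width: 1.003
```

{"name": "step_arm", "arguments": {
  "steps": [
    [29, -34, 0, 0],
    [29, -34, 0, 0],
    [29, -34, 0, 0],
    [29, -34, 0, 0],
    [29, -34, 0, 0],
    [29, -34, 0, 0],
    [20, -25, 0, 0],
    [0, 0, 0, 2.9]
  ],
  "claw": 50
}}

```text
time: 2.6
tool_pos: [0.453, 0.03, 0.2518]
tool_rot: [0.003, 0.992, 0.122, 0.006]
contact_force: [-0.8, -0.1, -0.4]
gripper_width: 0.505
```

```bash
cat >> h.py <<'E'
PHI=np.deg2rad(104.4); C=np.array([.4647,.0812])
def ax():
    u=np.array([np.cos(PHI),np.sin(PHI)]); return u,np.array([-u[1],u[0]])
def tpose():
    s=state(); q=s['tool_rot']; return s,R.from_quat([q[1],q[2],q[3],q[0]]).as_matrix(),np.array(s['tool_pos'])
def togo(sx,sy,z,jaw):  # target in sweeper frame (m), jaw 'x' or 'y'
    s,M,p=tpose(); u,v=ax(); w=np.r_[C+sx*u+sy*v,z]
    th=np.rad2deg(np.arctan2(M[1,0],M[0,0])); tt=np.rad2deg(PHI)-(90 if jaw=='x' else 0)
    L=np.array([(p[:2]-C)@u,(p[:2]-C)@v])*1000
    print('t',round(s['time'],2),'TCP sweeper mm',L.round(1),'z',round(p[2]*1000,1),'F',np.round(s['contact_force'],1),'gw',round(s['gripper_width'],3),'tilt',np.round(M[:2,2],3))
    print('to go mm tool',((w-p)@M*1000).round(1),'turn',round(-(tt-th),2))
E
python3 - <<'E'
from h import *
s,M,p=tpose(); im,d=grab_frame('wrist'); K,T=Tcam('wrist',s); W=cloud(K,T,d); save('w1',im)
np.savez('/tmp/w1',W=W,im=im)
for l in ['guard_fin','button','magnet']:
    for b in boxes_of('wrist',l)[:2]: print(l,round(b['p'],2),np.round(b['box']))
Q=W[~np.isnan(W).any(-1)]; u,v=ax(); L=np.c_[(Q[:,:2]-C)@np.c_[u,v],Q[:,2]]*1000
ok=(abs(L[:,1])<45)&(L[:,0]>-100)&(L[:,0]<180); L=L[ok]
for nm,m in {'fin':(L[:,2]>96)&(L[:,2]<106),'guard':(L[:,2]>86)&(L[:,2]<92),'pom':(L[:,2]>70)&(L[:,0]<-76)&(abs(L[:,1])<22),'mag':(L[:,2]>66)&(L[:,0]>130),'collar':(L[:,2]>74)&(L[:,0]>74)&(L[:,0]<100)}.items():
    q=L[m]; 
    if len(q): print(nm,len(q),np.percentile(q,[1,50,99],axis=0).round(1).tolist())
for a in range(-80,80,20):
    q=L[(L[:,0]>a)&(L[:,0]<a+20)&(abs(L[:,1])<20)&(L[:,2]>70)&(L[:,2]<78)]
    if len(q): print(a,np.percentile(q[:,1],[3,50,97]).round(1))
togo(-.015,0,.111,'x')
E
```

```text
guard_fin 0.62 [247. 139.  53.  37.]
magnet 0.79 [ 69. 109.  81.  98.]
fin 361 [[-17.6, -12.8, 97.0], [-13.5, -1.4, 102.3], [-8.4, 10.6, 104.4]]
guard 1310 [[-32.8, -14.8, 88.2], [-17.4, -1.8, 89.9], [6.7, 13.0, 91.6]]
pom 8970 [[-99.8, -13.7, 78.3], [-92.2, 12.7, 299.9], [-76.4, 21.6, 321.6]]
mag 2408 [[131.8, -41.6, 66.4], [145.4, -2.5, 71.5], [156.3, 39.5, 73.5]]
collar 769 [[74.3, -17.9, 74.3], [82.2, -1.4, 78.8], [90.2, 15.8, 81.1]]
-80 [-14.7  -1.3  11.8]
-60 [-14.5  -0.8  10.8]
-40 [-14.8  -2.4  10.7]
-20 [-15.7 -14.8 -14.7]
0 [-14.8  -1.2  11. ]
20 [-14.4  -1.4  11.8]
40 [-14.5  -1.5  11.8]
60 [-14.6  -1.6  12.7]
t 2.8 TCP sweeper mm [-49.8  25.6] z 251.7 F [-1.1 -0.1 -0.4] gw 0.497 tilt [ 0.011 -0.005]
to go mm tool [ 23.9 -36.1 140.6] turn -0.56
```

View pics/w1.png

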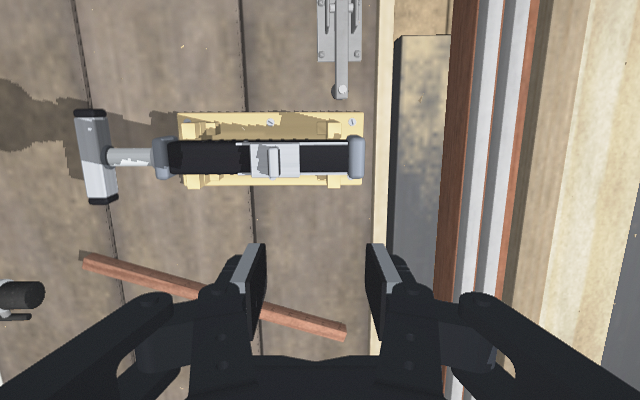

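The wrist view shows the guard at (275,160), fin just right of its left half, sweeper centred about 1.5 mm off my first estimate. Fin is at sweeper x ≈ -13 mm.

```bash
sed -i 's/C=np.array(.*/C=np.array([.4662,.0816])/' h.py; python3 -c "
from h import *
togo(-.013,0,.111,'x')"
```

```text
t 2.8 TCP sweeper mm [-49.8  27.2] z 251.7 F [-1.1 -0.1 -0.4] gw 0.497 tilt [ 0.011 -0.005]
to go mm tool [ 25.4 -38.1 140.6] turn -0.56
```

{"name": "step_arm", "arguments": {
  "steps": [
    [13, -19, 25, -0.5],
    [12, -19, 25, 0],
    [0, 0, 25, 0],
    [0, 0, 0, 0]
  ]
}}

```text
time: 3.2
tool_pos: [0.4698, 0.0664, 0.1768]
tool_rot: [0.004, 0.992, 0.122, 0.008]
contact_force: [-0.9, 0.0, -0.4]
gripper_width: 0.502
```

```bash
python3 -c "
from h import *
togo(-.013,0,.111,'x')"
```

```text
t 3.2 TCP sweeper mm [-15.6   0.3] z 176.8 F [-0.9  0.  -0.4] gw 0.502 tilt [ 0.017 -0.006]
to go mm tool [-0.7 -3.3 65.7] turn -0.33
```

{"name": "step_arm", "arguments": {
  "steps": [
    [0, -3, 22, 0],
    [0, 0, 22, 0],
    [0, 0, 14, 0],
    [0, 0, 6, 0],
    [0, 0, 0, 0]
  ]
}}

```text
time: 3.7
tool_pos: [0.4734, 0.065, 0.1167]
tool_rot: [0.005, 0.993, 0.12, 0.012]
contact_force: [0.5, -0.3, -0.3]
gripper_width: 0.5
```

```bash
python3 -c "
from h import *
togo(-.013,0,.111,'x')"
```

```text
t 3.7 TCP sweeper mm [-17.9  -2.8] z 116.7 F [ 0.5 -0.3 -0.3] gw 0.5 tilt [ 0.025 -0.007]
to go mm tool [-3.  -4.9  5.6] turn -0.63
```

{"name": "step_arm", "arguments": {
  "steps": [
    [-3, -5, 4, -0.6],
    [0, 0, 1, 0],
    [0, 0, 0, 0]
  ]
}}

```text
time: 4.0
tool_pos: [0.4709, 0.0691, 0.1142]
tool_rot: [0.005, 0.992, 0.125, 0.014]
contact_force: [0.6, -0.1, 0.1]
gripper_width: 0.5
```

{"name": "step_arm", "arguments": {
  "steps": [
    [0, 0, 0, 0],
    [0, 0, 0, 0],
    [0, 0, 0, 0],
    [0, 0, 0, 0],
    [0, 0, 0, 0]
  ],
  "claw": 0
}}

```text
time: 4.5
tool_pos: [0.4717, 0.0692, 0.1156]
tool_rot: [0.006, 0.992, 0.125, 0.015]
contact_force: [-0.7, -0.3, -1.2]
gripper_width: 0.063
```

```bash
python3 -c "
from h import *
togo(-.05,0,.111,'x')"
```

```text
t 4.5 TCP sweeper mm [-13.4  -2.3] z 115.6 F [-0.7 -0.3 -1.2] gw 0.063 tilt [ 0.032 -0.007]
to go mm tool [-2.4 36.5  5. ] turn 0.02
```

{"name": "step_arm", "arguments": {
  "steps": [
    [0, 15, 0.5, 0],
    [0, 15, 0.5, 0],
    [0, 8, 0.5, 0],
    [0, 4, 0.5, 0]
  ]
}}

```text
time: 4.9
tool_pos: [0.4824, 0.03, 0.1155]
tool_rot: [0.002, 0.992, 0.126, 0.015]
contact_force: [-1.5, 5.7, 3.2]
gripper_width: 0.064
```

```bash
python3 -c "
from h import *
togo(-.05,0,.111,'x')"
```

```text
t 4.9 TCP sweeper mm [-54.   -2.9] z 115.5 F [-1.5  5.7  3.2] gw 0.064 tilt [ 0.031 -0.001]
to go mm tool [-3.  -4.1  4.3] turn 0.07
```

{"name": "step_arm", "arguments": {
  "steps": [
    [0, 5, 0.5, 0]
  ]
}}

```text
time: 5.0
tool_pos: [0.484, 0.0258, 0.1155]
tool_rot: [0.001, 0.992, 0.126, 0.016]
contact_force: [-1.8, 5.0, 4.0]
gripper_width: 0.059
```

{"name": "step_arm", "arguments": {
  "steps": [
    [0, 0, 0, 0],
    [0, 0, -20, 0],
    [0, 0, -40, 0]
  ],
  "claw": 50
}}

```text
time: 5.3
tool_pos: [0.4777, 0.0253, 0.169]
tool_rot: [0.001, 0.992, 0.126, 0.009]
contact_force: [-0.7, -0.5, 0.1]
gripper_width: 0.499
```

```bash
cat > look.py <<'E'
import sys
from h import *
n=sys.argv[1]; x0=float(sys.argv[2]) if len(sys.argv)>2 else 0
s,M,p=tpose(); im,d=grab_frame('wrist'); K,T=Tcam('wrist',s); W=cloud(K,T,d); save(n,im)
Q=W[~np.isnan(W).any(-1)]; u,v=ax(); L=np.c_[(Q[:,:2]-C)@np.c_[u,v],Q[:,2]]*1000
L=L[(abs(L[:,1])<45)&(L[:,0]>-110)&(L[:,0]<270)&(L[:,2]<110)]
for nm,m in {'fin':(L[:,2]>97)&(abs(L[:,1])<16),'guard':(L[:,2]>87)&(L[:,2]<92),'button':(L[:,2]>80)&(L[:,2]<85.5)&(abs(L[:,1])<12)&(abs(L[:,0]+10)<25),'pom':(L[:,2]>73)&(L[:,0]<-70)&(abs(L[:,1])<22),'mag':(L[:,2]>66)&(L[:,0]>115),'collar':(L[:,2]>76)&(L[:,0]>68)&(L[:,0]<105)}.items():
    q=L[m]
    if len(q)>5: print(nm,len(q),np.percentile(q,[1,50,99],axis=0).round(1).tolist())
E
python3 look.py w2; python3 -c "
from h import *
togo(-.010,0,.12,'x')"
```

```text
fin 633 [[-61.2, -12.6, 97.5], [-57.1, -1.9, 102.4], [-52.5, 10.3, 104.1]]
guard 2335 [[-76.4, -14.6, 88.3], [-56.0, -1.8, 90.0], [-37.2, 13.1, 91.4]]
button 1159 [[-29.8, -9.4, 80.5], [-17.2, -1.3, 84.0], [-4.5, 8.5, 85.4]]
pom 2002 [[-96.3, -18.2, 73.9], [-84.3, -2.1, 79.7], [-70.3, 15.2, 91.1]]
mag 4159 [[116.6, -41.0, 66.2], [134.9, -0.6, 71.4], [147.6, 39.7, 73.3]]
collar 1036 [[68.4, -17.5, 76.1], [75.1, -1.1, 79.2], [81.9, 16.0, 81.2]]
t 5.35 TCP sweeper mm [-58.9  -1.5] z 178.3 F [ 3.3 -0.2  4.8] gw 0.502 tilt [ 0.032 -0.002]
to go mm tool [ -3.2 -49.5  57.7] turn 0.06
```

{"name": "step_arm", "arguments": {
  "steps": [
    [-3, -22, 0, 0],
    [0, -22, 0, 0],
    [0, 0, 35, 0],
    [0, 0, 20, 0],
    [0, 0, 5, 0],
    [0, 0, 0, 0]
  ],
  "claw": 0
}}

```text
time: 5.95
tool_pos: [0.4751, 0.0665, 0.1217]
tool_rot: [0.008, 0.992, 0.126, 0.024]
contact_force: [-0.7, 1.1, 0.4]
gripper_width: -0.0
```

```bash
python3 -c "
from h import *
togo(-.0155,-.001,.098,'x')"
```

```text
t 5.95 TCP sweeper mm [-16.8  -4.8] z 121.7 F [-0.7  1.1  0.4] gw -0.0 tilt [ 0.049 -0.009]
to go mm tool [-4.9 -1.8 23.4] turn 0.15
```

{"name": "step_arm", "arguments": {
  "steps": [
    [-5, -2, 14, 0],
    [0, 0, 6, 0],
    [0, 0, 4, 0]
  ]
}}

```text
time: 6.25
tool_pos: [0.4728, 0.0655, 0.0994]
tool_rot: [0.01, 0.992, 0.127, 0.026]
contact_force: [-3.1, -8.1, 13.1]
gripper_width: 0.004
```

```bash
python3 -c "
from h import *
togo(-.0155,-.001,.098,'x')"
```

```text
t 6.25 TCP sweeper mm [-17.2  -2.4] z 99.4 F [-3.1 -8.1 13.1] gw 0.004 tilt [ 0.054 -0.014]
to go mm tool [-1.4 -1.8  1.3] turn 0.19
```

{"name": "step_arm", "arguments": {
  "steps": [
    [0, 0, 3, 0],
    [0, 0, -30, 0],
    [0, 0, -40, 0],
    [0, 0, 0, 0]
  ]
}}

```text
time: 6.65
tool_pos: [0.4706, 0.0653, 0.1716]
tool_rot: [0.011, 0.992, 0.126, 0.027]
contact_force: [0.2, -0.1, 0.0]
gripper_width: 0.0
```

```bash
python3 look.py w3; python3 -c "
from h import *
togo(.12,-.001,.064,'y')"
```

```text
fin 641 [[-61.2, -12.5, 97.4], [-56.0, -1.5, 102.4], [-52.1, 10.6, 104.2]]
guard 2129 [[-76.2, -14.5, 88.1], [-51.6, -1.8, 90.0], [-36.9, 12.8, 91.5]]
button 933 [[-29.4, -9.4, 80.1], [-16.4, -0.9, 81.7], [-5.5, 8.0, 83.8]]
pom 1727 [[-95.4, -18.2, 73.9], [-84.7, -2.3, 79.9], [-70.2, 15.5, 91.1]]
mag 4700 [[116.6, -41.1, 66.2], [146.9, -1.8, 71.4], [159.4, 39.5, 73.3]]
collar 996 [[68.5, -17.5, 76.1], [75.5, -1.3, 79.3], [81.9, 16.2, 81.1]]
t 6.7 TCP sweeper mm [-16.5   1.3] z 168.7 F [ 0.4  0.2 -0.5] gw -0.002 tilt [ 0.051 -0.015]
to go mm tool [  -2.2 -139.4  100.9] turn -89.87
```

View pics/w3.png

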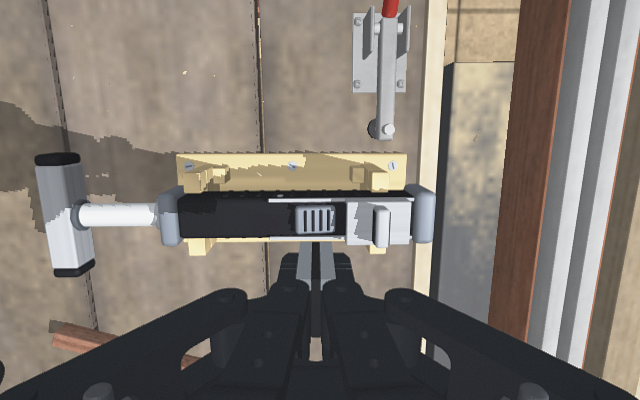

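The wrist view shows the bare button at (316,219), the guard back at (380,222) and the magnet 12 mm farther out: the tube has sprung free. Next I turn and go to the tube.

{"name": "step_arm", "arguments": {
  "steps": [
    [0, -13, 0, -8.2],
    [1.9, -12.9, 0, -8.2],
    [3.7, -12.5, 0, -8.2],
    [5.4, -11.8, 0, -8.2],
    [7, -10.9, 0, -8.2],
    [8.5, -9.8, 0, -8.2],
    [9.8, -8.5, 0, -8.2],
    [10.9, -7, 0, -8.2]
  ],
  "claw": 50
}}

```text
time: 7.5
tool_pos: [0.4371, 0.1663, 0.1556]
tool_rot: [0.02, 0.752, 0.659, 0.009]
contact_force: [0.0, -0.4, 0.2]
gripper_width: 0.501
```

{"name": "step_arm", "arguments": {
  "steps": [
    [11.8, -5.4, 0, -8.2],
    [12.5, -3.7, 0, -8.2],
    [12.9, -1.9, 0, -8.1],
    [0, 0, 0, 0]
  ]
}}

```text
time: 7.9
tool_pos: [0.4219, 0.2048, 0.1481]
tool_rot: [0.019, 0.587, 0.809, 0.001]
contact_force: [0.9, -0.0, -0.7]
gripper_width: 0.506
```

```bash
python3 -c "
from h import *
togo(.126,-.001,.062,'y')"
```

```text
t 7.9 TCP sweeper mm [130.3  12.3] z 148.1 F [ 0.9 -0.  -0.7] gw 0.506 tilt [ 0.032 -0.02 ]
to go mm tool [-2.6 10.9 86.5] turn 3.68
```

{"name": "step_arm", "arguments": {
  "steps": [
    [-1, 6, 20, 3.6],
    [-1, 5, 20, 0],
    [0, 0, 15, 0],
    [0, 0, 0, 0]
  ]
}}

```text
time: 8.3
tool_pos: [0.4345, 0.203, 0.089]
tool_rot: [0.019, 0.618, 0.786, 0.0]
contact_force: [-1.2, -0.3, -0.6]
gripper_width: 0.494
```

```bash
python3 -c "
from h import *
togo(.126,-.001,.062,'y')"
```

```text
t 8.3 TCP sweeper mm [125.4   0.5] z 89.0 F [-1.2 -0.3 -0.6] gw 0.494 tilt [ 0.03  -0.023]
to go mm tool [ 1.4  0.8 27. ] turn -0.77
```

{"name": "step_arm", "arguments": {
  "steps": [
    [1, 1, 16, -0.7],
    [0, 0, 9, 0],
    [0, 0, 1, 0]
  ]
}}

```text
time: 8.6
tool_pos: [0.4367, 0.2024, 0.0626]
tool_rot: [0.019, 0.616, 0.788, 0.0]
contact_force: [-0.7, -0.4, -0.3]
gripper_width: 0.5
```

{"name": "step_arm", "arguments": {
  "steps": [
    [0, 0, 0, 0],
    [0, 0, 0, 0],
    [0, 0, 0, 0],
    [0, 0, 0, 0]
  ],
  "claw": 0
}}

```text
time: 9.0
tool_pos: [0.436, 0.2022, 0.0636]
tool_rot: [0.018, 0.617, 0.787, -0.0]
contact_force: [-0.9, 0.1, -1.7]
gripper_width: 0.167
```

```bash
python3 -c "
from h import *
togo(.126,-.001,.062,'y')"
```

```text
t 9.0 TCP sweeper mm [124.3  -0.8] z 63.6 F [-0.9  0.1 -1.7] gw 0.167 tilt [ 0.029 -0.023]
to go mm tool [1.8 0.2 1.6] turn -0.59
```

{"name": "step_arm", "arguments": {
  "steps": [
    [10, 0, -0.3, 0],
    [10, 0.1, -0.3, -0.5],
    [10, 0, -0.3, 0],
    [10, 0, -0.3, 0],
    [10, 0, -0.3, 0],
    [10, 0, -0.3, 0]
  ]
}}

```text
time: 9.6
tool_pos: [0.4207, 0.2632, 0.0635]
tool_rot: [0.02, 0.614, 0.789, -0.002]
contact_force: [0.2, -2.7, -2.1]
gripper_width: 0.167
```

```bash
python3 -c "
from h import *
togo(.210,-.001,.062,'y')"
```

```text
t 9.6 TCP sweeper mm [187.2  -1.1] z 63.5 F [ 0.2 -2.7 -2.1] gw 0.167 tilt [ 0.03  -0.027]
to go mm tool [22.9 -0.2  0.8] turn -0.15
```

{"name": "step_arm", "arguments": {
  "steps": [
    [8, 0, -0.3, 0],
    [6, 0, -0.2, 0],
    [5, 0, -0.1, 0]
  ]
}}

```text
time: 9.9
tool_pos: [0.4153, 0.2844, 0.0635]
tool_rot: [0.02, 0.613, 0.79, -0.001]
contact_force: [-0.4, -3.0, -1.5]
gripper_width: 0.162
```

{"name": "step_arm", "arguments": {
  "steps": [
    [4, 0, 0, 0],
    [4, 0, 0, 0]
  ]
}}

```text
time: 10.1
tool_pos: [0.4133, 0.2916, 0.0633]
tool_rot: [0.022, 0.613, 0.79, -0.003]
contact_force: [4.5, -19.2, 1.4]
gripper_width: 0.17
```

{"name": "step_arm", "arguments": {
  "steps": [
    [3, 0, 0, 0]
  ]
}}

```text
time: 10.2
tool_pos: [0.4133, 0.2917, 0.0632]
tool_rot: [0.025, 0.612, 0.79, -0.006]
contact_force: [4.3, -20.7, 3.2]
gripper_width: 0.162
```

{"name": "step_arm", "arguments": {
  "steps": [
    [0, 0, 0, 0],
    [0, 0, 0, 0],
    [0, 0, -35, 0],
    [-35, 0, -45, 0],
    [-45, 0, 0, 0],
    [-40, 0, 0, 0]
  ],
  "claw": 60
}}

```text
time: 10.8
tool_pos: [0.4421, 0.1847, 0.1501]
tool_rot: [0.025, 0.608, 0.794, -0.001]
contact_force: [0.2, 0.3, -0.4]
gripper_width: 0.603
```

```bash
python3 look.py w4; python3 -c "
from h import *
togo(-.05,-.001,.112,'x')"
```

```text
button 86 [[8.7, -8.5, 80.1], [10.3, -2.5, 81.4], [11.4, 7.5, 84.0]]
mag 4353 [[116.5, -7.8, 66.1], [175.2, -1.4, 68.2], [221.5, 4.9, 70.2]]
collar 1513 [[68.5, -17.4, 76.0], [90.3, -0.2, 78.7], [97.4, 16.1, 81.1]]
t 10.85 TCP sweeper mm [101.2  -3.5] z 151.4 F [ 2.6 -1.3  0.9] gw 0.6 tilt [ 0.041 -0.036]
to go mm tool [-149.2   -5.1   46. ] turn 90.48
```

View pics/w4.png

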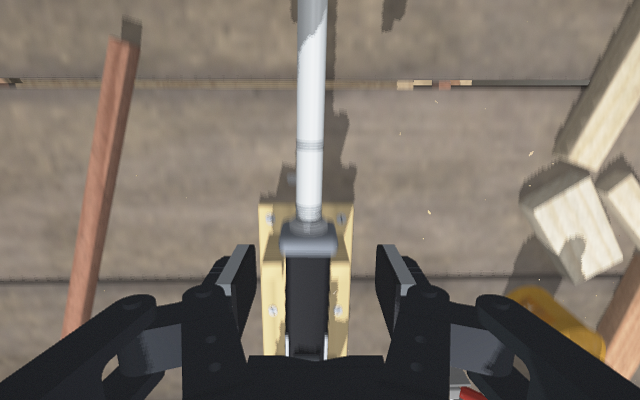

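```bash
python3 - <<'E'
from h import *
im,d=grab_frame('top'); K,T=Tcam('top'); W=cloud(K,T,d); W=W[~np.isnan(W).any(-1)]; u,v=ax()
L=np.c_[(W[:,:2]-C)@np.c_[u,v],W[:,2]]*1000
q=L[(L[:,2]>64)&(L[:,2]<80)&(L[:,0]>200)&(L[:,0]<290)&(abs(L[:,1])<55)]
print('mag',len(q),np.percentile(q,[1,50,99],axis=0).round(1).tolist())
a=cv2.imread('pics/w4.png')[100:270,230:400]; 
b=cv2.resize(im[220:300,250:370],(510,510),interpolation=cv2.INTER_CUBIC)[:,:,::-1]
cv2.imwrite('pics/c4.png',cv2.resize(a,(510,510),interpolation=cv2.INTER_CUBIC))
E
```

```text
mag 346 [[228.0, -42.1, 65.0], [239.4, -0.9, 70.5], [249.0, 39.0, 74.4]]
```

View pics/c4.png

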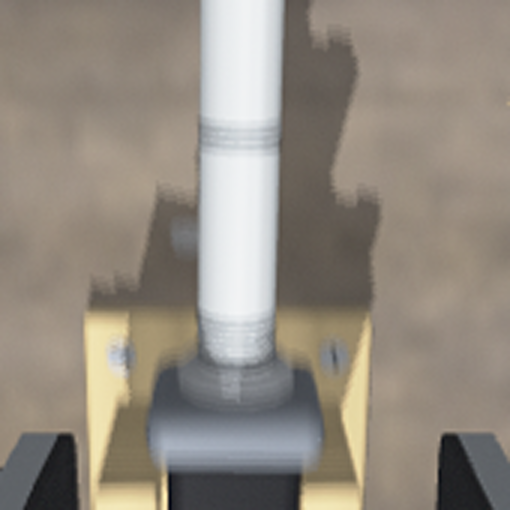

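The crop shows the first band 45 mm out of the nose and a pair of bands just clear of the collar, so the tube is at the second stop. Next I push the guard shut from behind the fin with closed fingers, with no turn needed.

{"name": "step_arm", "arguments": {
  "steps": [
    [-41, 0, 0, 0],
    [-41, 1, 0, 0],
    [-41, 0, 0, 0],
    [-38, 0, 0, 0],
    [0, 0, 0, 0]
  ],
  "claw": 0
}}

```text
time: 11.4
tool_pos: [0.4892, 0.0268, 0.1601]
tool_rot: [0.027, 0.608, 0.794, 0.004]
contact_force: [0.4, -0.5, -0.7]
gripper_width: 0.002
```

```bash
python3 look.py w5; python3 -c "
from h import *
togo(-.062,-.001,.111,'y')"
```

```text
fin 771 [[-47.2, -10.7, 97.3], [-41.5, 0.5, 102.3], [-37.9, 12.1, 104.2]]
guard 2497 [[-62.0, -13.1, 88.3], [-36.4, 0.7, 90.0], [-22.8, 14.5, 91.5]]
button 1508 [[-15.5, -8.6, 81.5], [-2.2, 0.2, 84.0], [9.9, 8.9, 85.4]]
pom 792 [[-81.2, -16.3, 76.0], [-74.0, 4.2, 79.6], [-70.1, 18.7, 81.3]]
t 11.45 TCP sweeper mm [-57.2  -8.5] z 159.8 F [-0.2  1.5 -0.4] gw -0.005 tilt [ 0.047 -0.025]
to go mm tool [-2.9 -9.5 48.6] turn 0.74
```

{"name": "step_arm", "arguments": {
  "steps": [
    [-3, -5, 20, 0.7],
    [0, -5, 15, 0],
    [0, 0, 7, 0],
    [0, 0, 0, 0]
  ]
}}

```text
time: 11.85
tool_pos: [0.4821, 0.0261, 0.1164]
tool_rot: [0.027, 0.61, 0.792, 0.007]
contact_force: [-0.2, -1.8, 0.2]
gripper_width: 0.0
```

```bash
python3 -c "
from h import *
togo(-.062,0,.111,'y')"
```

```text
t 11.85 TCP sweeper mm [-57.7  -1.6] z 116.4 F [-0.2 -1.8  0.2] gw 0.0 tilt [ 0.05  -0.022]
to go mm tool [-4.1 -1.8  5.5] turn 0.28
```

{"name": "step_arm", "arguments": {
  "steps": [
    [-3, -1, 4, 0.3],
    [10, 0, -0.4, 0],
    [12, 0, -0.4, 0],
    [12, 0, -0.4, 0],
    [8, 0, -0.3, 0],
    [4, 0, 0, 0]
  ]
}}

```text
time: 12.45
tool_pos: [0.4709, 0.0695, 0.1137]
tool_rot: [0.031, 0.611, 0.791, 0.005]
contact_force: [3.3, -18.2, 0.4]
gripper_width: 0.005
```

```bash
python3 -c "
from h import *
togo(-.0135,0,.111,'y')"
```

```text
t 12.45 TCP sweeper mm [-12.9  -1.5] z 113.7 F [  3.3 -18.2   0.4] gw 0.005 tilt [ 0.054 -0.03 ]
to go mm tool [-0.5 -1.7  2.7] turn 0.16
```

{"name": "step_arm", "arguments": {
  "steps": [
    [-4, 0, -10, 0],
    [0, 0, -35, 0],
    [28, 0, -3, 0],
    [28, 0, 0, 0],
    [0, 0, 0, 0]
  ],
  "claw": 0
}}

```text
time: 12.95
tool_pos: [0.4549, 0.1262, 0.1644]
tool_rot: [0.03, 0.611, 0.791, 0.008]
contact_force: [-0.1, 0.7, -0.2]
gripper_width: -0.0
```

```bash
python3 -c "
from h import *
togo(.041,0,.064,'y')
im,d=grab_frame('top'); K,T=Tcam('top'); W=cloud(K,T,d); np.save('/tmp/t5',W); save('t5',im)"
```

```text
t 12.95 TCP sweeper mm [46.  -0.2] z 164.4 F [-0.1  0.7 -0.2] gw -0.0 tilt [ 0.057 -0.025]
to go mm tool [ -1.2  -5.1 100.4] turn 0.17
```

```bash
python3 - <<'E'
from h import *
W=np.load('/tmp/t5.npy'); W=W[~np.isnan(W).any(-1)]; u,v=ax()
L=np.c_[(W[:,:2]-C)@np.c_[u,v],W[:,2]]*1000
for nm,lo,hi in [('fin',97,106),('guard',86,92),('sc',40,70)]:
    q=L[(L[:,2]>lo)&(L[:,2]<hi)&(L[:,0]>-70)&(L[:,0]<60)&(abs(L[:,1])<16)]
    if len(q): print(nm,len(q),np.percentile(q,[1,50,99],axis=0).round(1).tolist())
im=cv2.imread('pics/t5.png'); cv2.imwrite('pics/t5c.png',cv2.resize(im[190:330,240:440],None,fx=4,fy=4))
E
```

{"name": "step_arm", "arguments": {
  "steps": [
    [-45, -2, 0, 0.2],
    [-45, 0, 0, 0],
    [0, 0, 0, 0]
  ],
  "claw": 60
}}

```text
time: 13.3
tool_pos: [0.4766, 0.0366, 0.1688]
tool_rot: [0.031, 0.61, 0.792, 0.008]
contact_force: [-0.5, 0.9, -0.2]
gripper_width: 0.505
```

```bash
python3 look.py w6; python3 -c "
from h import *
togo(.041,0,.064,'y')"
```

```text
fin 769 [[-3.1, -11.5, 97.5], [1.6, 0.2, 102.3], [5.8, 11.5, 104.1]]
guard 2676 [[-18.1, -13.7, 88.4], [6.9, 0.3, 90.0], [20.9, 13.7, 91.5]]
pom 863 [[-81.5, -17.4, 76.2], [-75.1, 0.5, 79.6], [-70.1, 17.6, 81.4]]
collar 201 [[68.1, -12.0, 76.0], [70.4, 0.5, 76.5], [72.7, 11.4, 77.7]]
t 13.35 TCP sweeper mm [-44.5   1.3] z 168.5 F [-0.1  1.1 -0.7] gw 0.59 tilt [ 0.059 -0.023]
to go mm tool [ 89.3  -3.4 101.2] turn 0.34
```

Guard fin now at +1.4 mm, which is 44 mm from open: fully shut. Now the lift grip.

{"name": "step_arm", "arguments": {
  "steps": [
    [45, -1, 0, 0.3],
    [44, -1, 0, 0],
    [0, 0, 30, 0],
    [0, 0, 20, 0],
    [0, 0, 0, 0]
  ]
}}

```text
time: 13.85
tool_pos: [0.4538, 0.1277, 0.1151]
tool_rot: [0.03, 0.613, 0.789, 0.011]
contact_force: [-0.3, 0.8, 0.2]
gripper_width: 0.602
```

```bash
python3 -c "
from h import *
togo(.041,0,.064,'y')"
```

```text
t 13.85 TCP sweeper mm [47.7  0.6] z 115.1 F [-0.3  0.8  0.2] gw 0.602 tilt [ 0.06 -0.02]
to go mm tool [-5.  -2.1 51.2] turn -0.12
```

{"name": "step_arm", "arguments": {
  "steps": [
    [-3, -1, 20, 0],
    [-2, -1, 18, 0],
    [0, 0, 9, 0],
    [0, 0, 3, 0]
  ]
}}

```text
time: 14.25
tool_pos: [0.4573, 0.1231, 0.0672]
tool_rot: [0.031, 0.613, 0.79, 0.012]
contact_force: [0.6, 0.2, -0.2]
gripper_width: 0.593
```

```bash
python3 -c "
from h import *
togo(.041,0,.064,'y')"
```

```text
t 14.25 TCP sweeper mm [42.4 -1.8] z 67.2 F [ 0.6  0.2 -0.2] gw 0.593 tilt [ 0.064 -0.018]
to go mm tool [-1.3 -1.9  3.1] turn -0.04
```

{"name": "step_arm", "arguments": {
  "steps": [
    [-1, -2, 4, 0],
    [0, 0, 0, 0]
  ]
}}

```text
time: 14.45
tool_pos: [0.4564, 0.1217, 0.064]
tool_rot: [0.031, 0.613, 0.79, 0.013]
contact_force: [-0.5, 0.6, -0.8]
gripper_width: 0.603
```

{"name": "step_arm", "arguments": {
  "steps": [
    [0, 0, 0, 0],
    [0, 0, 0, 0],
    [0, 0, 0, 0],
    [0, 0, 0, 0]
  ],
  "claw": 0
}}

```text
time: 14.85
tool_pos: [0.4553, 0.1214, 0.0655]
tool_rot: [0.03, 0.613, 0.79, 0.011]
contact_force: [-0.1, -0.1, -3.6]
gripper_width: 0.321
```

```bash
python3 -c "
from h import *
togo(.041,0,.15,'y')"
```

```text
t 14.85 TCP sweeper mm [41.2  0.7] z 65.5 F [-0.1 -0.1 -3.6] gw 0.321 tilt [ 0.061 -0.019]
to go mm tool [ -3.    5.2 -84.3] turn -0.04
```

{"name": "step_arm", "arguments": {
  "steps": [
    [-0.5, 0.7, -10, 0],
    [-0.7, 1.2, -20, 0],
    [-0.7, 1.2, -20, 0],
    [-0.7, 1.2, -20, 0],
    [-0.3, 0.7, -12, 0],
    [0, 0, 0, 0]
  ]
}}

```text
time: 15.45
tool_pos: [0.4533, 0.1212, 0.1492]
tool_rot: [0.028, 0.613, 0.79, 0.009]
contact_force: [0.0, -0.0, -4.7]
gripper_width: 0.315
```

```bash
python3 -c "
from h import *
togo(.041,0,.15,'y')
im,d=grab_frame('scene'); K,T=Tcam('scene'); W=cloud(K,T,d); cv2.imwrite('pics/s7.png',cv2.resize(im[130:290,290:490],None,fx=4,fy=3.75,interpolation=cv2.INTER_CUBIC)[:,:,::-1])
np.save('/tmp/s7',W)
im,d=grab_frame('top'); K,T=Tcam('top'); np.save('/tmp/t7',cloud(K,T,d))
u,v=ax()
for n in 'st':
  W=np.load(f'/tmp/{n}7.npy');W=W[~np.isnan(W).any(-1)]
  L=np.c_[(W[:,:2]-C)@np.c_[u,v],W[:,2]]*1000
  for lo,hi in [(-95,-70),(95,215),(220,260)]:
    q=L[(L[:,0]>lo)&(L[:,0]<hi)&(abs(L[:,1])<50)&(L[:,2]>112)&(L[:,2]<175)]
    if len(q): print(n,lo,len(q),np.percentile(q,[2,50,98],axis=0).round(1).tolist())
"
```

```text
t 15.45 TCP sweeper mm [41.6  2.6] z 149.2 F [ 0.  -0.  -4.7] gw 0.315 tilt [ 0.055 -0.019]
to go mm tool [-0.6  2.6 -0.7] turn -0.03
s 95 793 [[95.3, -10.8, 133.5], [138.9, 4.3, 150.3], [211.5, 18.0, 160.3]]
s 220 1205 [[223.9, -36.1, 134.9], [249.7, 4.5, 152.5], [252.6, 43.8, 156.0]]
t -95 143 [[-84.7, -13.7, 143.2], [-76.8, 4.0, 160.8], [-70.5, 20.0, 164.3]]
t 95 349 [[129.3, -4.6, 144.4], [171.2, 3.0, 149.5], [213.3, 10.4, 154.0]]
t 220 486 [[222.3, -36.4, 139.5], [238.4, 3.6, 153.0], [249.4, 42.6, 156.8]]
```

View pics/s7.png

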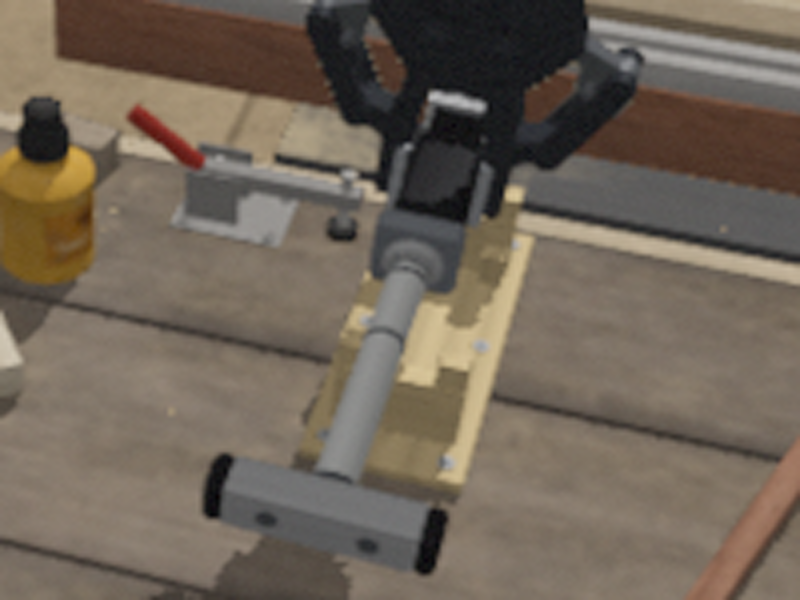

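Pommel rose 81 mm and the magnet bar 81.6 mm, so the sweeper is level, out of the cradle and still extended. In the picture the tube is fully out with the guard forward at the gripper, and the bystanders are untouched. I'm handing in.

```bash
python3 -c "
from h import *
print(job_done()); togo(.041,0,.15,'y')"
```

```text
the job is handed in; nothing more can be done
None
the job is handed in; nothing more can be done
```

The sweeper is locked at its second stop with the guard shut, held level by its handle about 81 mm above the seat. I handed the job in at 15.5 s of the 67 s allowed.

What I did, in the order asked:
1. **Guard open:** I slid it back 44 mm, to its stop.
2. **Button:** I pressed it at about 13 N, and the tube sprang out 12 mm.
3. **Tube:** I pulled it past the first click to the hard stop at about 20 N.
4. **Guard shut:** I pushed it forward to its stop at about 18 N.
5. **Lift:** I gripped the handle across its width and lifted it clear of the cradle.

Last checks:
- **Lock:** The single band and the pair of bands showed outside the nose, and the button was back at its full height.
- **Guard:** The fin had travelled 44 mm from open to shut.
- **Level and height:** The pommel and the magnet bar each rose about 81 mm, so the sweeper is level to within about 1 mm over its length. The grip opening read 0.315, which fits the 28 mm handle.
- **Bystanders:** My moves kept clear of the bottle and the wood. They looked undisturbed where they showed in the last picture, but I did not measure them again.

- **Sliding in the cradle:** The sweeper slid about 15 mm end to end, more than I took the stated 5 to 8 mm play to mean. That fits if the play applies in each direction, and I corrected for it.
- **Tool tilt:** The tool had drifted about 3° off vertical by the time I gripped. It changed by less than 0.5° after that, so the sweeper stayed level.

The final state after hand-in could not be read back.

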